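# Clamp a silver blank under a swing strap

## Robot

A 6-joint arm with a two-finger parallel gripper is mounted at the origin on the work surface. World frame = base frame: x ahead of the robot, y to its left, z up, the work surface at z = 0. Lengths are in mm, angles in rad, forces in N, time in s.
With the tool pointing down it reaches from about 350 to 975 mm from the base axis. Payload 17.4 kg.
Tool frame: the origin (TCP) lies midway between the tips of the shut fingers; the grasp point (between the pads) lies hold_point_z behind it (hold_point_z is the distance from the TCP to the grasp point, in mm); z points along the fingers, y is the line along which they close (so a half turn about z gives the same grasp; the last joint's range is limited). The gripper opens to 85 mm and grips with 20 to 120 N. Pads are 22 mm wide; open, the fingers measure 114 mm over their backs; the gripper's body (76 mm by 85 mm) begins 54 mm behind the grasp point. The pads swing forward as they close: fully open they stand 13 mm farther back than shut.
Start: joints at [1.065, 0.116, 1.442, -0, 1.584, -0.038], TCP at [304.382, 602.482, 231.303] pointing down, gripper open.
Joint ranges: [-2.83, 2.83], [-0.83, 2.19], [0.07, 2.5], [-1.14, 4.28], [0.01, 3], [-2.97, 2.97]. Speed limits (rad/s): [1.89, 1.89, 2.22, 3.14, 3.14, 3.14].

## Interface

Orientations are given as a unit quaternion [w, x, y, z].
In Python, from workcell import * gives the robot as it stands.
- The arm moves only by the tool play_rows, never from a script. Its argument "commands" is a list of rows, each a list of 3 entries, a list of its own where there are three numbers: the shift along the tool's x, y, z in mm, then the turn, a rotation vector about the tool's x, y, z in degrees, then the opening, from -1 (shut) to 1 (fully open), so that 0 is half open. A call has 1 to 12 rows; each row shifts and turns the commanded pose from where the row before left it, along the tool's axes as they then stand; what a row does not reach is not made up. A row lasts 1/12 s, in which the tool goes at most 41.7 mm and 7.16 degrees, less where a joint would pass 70% of its speed; a pose out of reach is approached as far as the arm can. A call with a gripper value outside its range is refused whole. The fingers move at their own pace and stop on an object; "newtons" is the grip in N (left out, the last holds). Time passes only in rows, so rows that do not move let the fingers close. It gives the time, the measured TCP pose, the force, the opening and the grip force at its end, in the units of the state.
- get_obs(): the state, without advancing time (a new reading comes with each control period).
- grab_frame(name): name is "scene" or "top" or "wrist"; returns a dict with "pixels" (384x512x3 uint8, red, green, blue), "range_z" (384x512 float32, mm along the optical axis (not along the pixel's ray), 0 where there is no reading), "intrinsics" (3x3 intrinsics, pixels), "k1" (the pictures are not rectified: a ray, as slopes to the right and down, at radius r is drawn at 1 + k1 r^2 times it, then the intrinsics apply), "R" (3x3) and "t" (3): a world point X has camera coordinates R X + t. Camera axes: x right, y down, z forward; pixel columns grow to the right and rows downward; lengths in mm; the calibration is good to about 2 mm. A picture is of the moment at which its call begins.
- finish_job(): hands the job in; it is judged then, once.
The state is a dict: "t": time; "joints": joint angles; "qd": joint speeds; "effort": joint torques, N m; "tool_pos": TCP position; "tcp_rot": TCP orientation; "wrist_force": force on the tool from outside, world axes, zero at the start; "torque": the same for the moment, N m; "opening": finger opening in mm; "grasp_force": force on a finger pad.
Only numpy, scipy, OpenCV 4.12 (cv2) and the standard library are available. Lean on these libraries where they do the work, as an engineer would, in place of code of your own. Each camera call takes 0.05 s, during which the arm holds its last target. There are 200 camera calls.

## Task

Clamp the silver blank where it lies in its nest on the jeweller's clamp: with closed fingers push the blue strap round over the blank until it rests against its stop, and then press the red cam lever fully down, so that the strap bears on the blank. Push only, do not pick anything up, and keep the lever up until the strap is home. Leave the blank in its nest and the things lying around where they are, and finish with the hand clear.

Things in the scene. Friction and masses are not known exactly. Their poses are not given: they have to be found in the camera images.
- clamp: the clamp: a dark wooden block topped with a steel plate, 120 (x) by 230 (y) by 30 mm high, fixed to the bench. Origin at the centre of its underside, z up. A steel post stands at (0, -70) mm in this frame; the nest, a 4 mm high brass frame round the blank, is centred at (0, 15) mm on the plate; a brass stop pin (10 mm across, top at 60 mm) stands at (18.5, 55) mm, against the far edge of the strap when that is home
- post (a point): point on the vertical axis of the post about which strap and lever swing together, at mid-thickness of the raised strap, 51 mm above the bench
- swing (a joint): angle of the strap about its vertical post, rad: 0 = home, strap along the clamp's +y direction and over the blank, against its stop; grows counter-clockwise from above, swinging the strap off the blank towards the clamp's -x side, up to 1.6. Stiff hinge (about 0.08 N m, 0.7 N at the end), stays where it is left
- strap: the blue steel strap, a level bar 24 mm wide and 8 mm thick that reaches from the post 146 mm out to its round end; origin on the post axis at mid-thickness, 51 mm above the bench (underside 47, top 55 mm) while the lever is up, about 3 mm lower when it is down; its +y runs along the strap to the free end, +z up. A rubber pad 20 mm across and 6 mm deep hangs under it 85 mm from the post axis and passes 2 to 3 mm above the blank until the lever is pressed
- strap_end (a point): point in the middle of the strap, 125 mm from the post axis: a good place to push beside
- lever (a joint): angle of the cam lever about its level axle, rad: 0 = up, 1.22 rad (70 degrees) above level, leaning along the strap towards its free end; grows as it is pressed towards the strap's free end and down; 1.22 = fully down, level above the strap, at its stop. Friction about 0.2 N m (3 N at the tip); stays where it is left. Its cam drives the strap down 3.2 mm per rad
- lever_axle (a point): centre of the lever's axle, on the post axis, 23 mm above the strap's raised mid-plane, 74 mm above the bench
- lever_tip (a point): centre of the round end of the lever, 78 mm from the axle: the outer 33 mm is a red grip 16 mm thick, the inner part a 10 mm steel rod; the lever moves in the vertical plane along the strap's middle
- nest (a point): centre of the nest at the blank's half height, 34 mm above the bench
- blank_centre (a point): centre of the loose silver blank, a plate 36 by 51 by 8 mm, lying in the nest, top 38 mm above the bench
- ring: loose brass ring, 23 mm across, 6 mm high, on the clamp's plate near its far left corner; leave alone (origin under its centre)
- hammer: loose small hammer, 240 mm long, lying on the bench on the far side of the clamp; leave alone
- scriber: loose wooden-handled steel scriber, 170 mm long, lying to the right of the clamp; leave alone
- pliers: loose pliers with red handles, about 165 mm long, 14 mm high, lying to the left of the clamp; leave alone (origin between the handles, on the underside)
- jar: loose small amber jar with a black lid, 44 mm across, 50 mm high; leave alone (origin under its centre)
- cup: loose white ceramic bowl, 60 mm across, 35 mm high; leave alone (origin under its centre)
- weight: loose brass weight, 28 mm across, 36 mm high; leave alone (origin under its centre)
There are look-alikes about, which are no part of the job. Of the things like the part that bears blank_centre, leave any that is brown; of the rest the larger one is meant.

How it is judged:
By the outcome, as a careful person would: the job done as asked, in the order asked, and still so for the second after the job is handed in, with the robot touching nothing.
It also fails if it takes over 53 s, if anything falls off the work surface, if the arm or the gripper's body presses on something with over 40 N, if the wrist force passes 120 N, or if a joint passes its speed limit or range.

## Working session

There is one attempt and no reset: what is moved stays moved. The work goes in short steps, Python scripts to look and compute and a tool call to move; the robot and the scene stay as the last step left them, time stands still between calls to the robot, and variables do not carry over. Pictures are saved under pics/ and viewed, at most 12 in all, crops included, and the job is handed in when it is done.

Besides the shell and the picture viewer there is one more tool, called after "Call:" as a command line: name --argument value ..., lists and objects as JSON in quotes. play_rows: Moves the arm, as the interface text tells. Its arguments: {"type":"object","properties":{"commands":{"type":"array"},"newtons":{"type":"number"}},"required":["commands"]}

```bash
mkdir -p pics
cat > h.py <<'E'
from workcell import *
import numpy as np, cv2
def und(f,uv):
    K=np.array(f["intrinsics"]);return cv2.undistortPoints(np.array(uv,float).reshape(-1,1,2),K,np.array([f["k1"],0,0,0,0.])).reshape(-1,2)
def onz(f,uv,z):
    d=np.c_[und(f,uv),np.ones(len(np.reshape(uv,(-1,2))))];R=np.array(f["R"]);t=np.array(f["t"])
    C=-R.T@t;D=d@R;return C+D*((z-C[2])/D[:,2])[:,None]
def dep(f,uv):
    uv=np.array(uv,int).reshape(-1,2);z=f["range_z"][uv[:,1],uv[:,0]]
    d=np.c_[und(f,uv),np.ones(len(uv))]*z[:,None];return (d-np.array(f["t"]))@np.array(f["R"])
def proj(f,X):
    X=np.reshape(X,(-1,3)).astype(float);r,_=cv2.Rodrigues(np.array(f["R"],float))
    return cv2.projectPoints(X,r,np.array(f["t"],float),np.array(f["intrinsics"],float),np.array([f["k1"],0,0,0,0.]))[0].reshape(-1,2)
def save(f,n,crop=None,s=1):
    im=f["pixels"][:,:,::-1]
    if crop: im=im[crop[1]:crop[3],crop[0]:crop[2]]
    cv2.imwrite("pics/"+n,cv2.resize(im,None,fx=s,fy=s,interpolation=cv2.INTER_CUBIC))
E
python3 - <<'E'
from h import *
import pickle
for n in("top","scene"):
    f=grab_frame(n);save(f,n+"0.png",s=1.5);pickle.dump(f,open(n+".pkl","wb"))
print(get_obs())
E
```

```text
{'t': 0.1, 'joints': array([ 1.06521680e+00,  1.16441284e-01,  1.44221296e+00, -6.89365477e-06,
        1.58400760e+00, -3.78102960e-02]), 'qd': array([ 6.56921172e-04, -1.91950196e-03,  6.61895065e-04,  4.79052038e-04,
       -1.22139665e-03,  3.66652820e-05]), 'effort': array([ 1.22285135e-03, -7.33666348e+01, -6.33785105e+01, -1.69061623e-04,
        5.28251243e-03,  5.15955560e-05]), 'tool_pos': array([304.28464862, 602.32508242, 230.62479433]), 'tcp_rot': array([-1.40146484e-04,  2.31758124e-01,  9.72773296e-01, -5.15910521e-04]), 'wrist_force': array([-0.85423881, -0.04706165, -0.1441419 ]), 'torque': array([0.02007656, 0.05925361, 0.06008449]), 'grasp_force': 0.0, 'opening': 85.69879173235286}
```

View pics/top0.png

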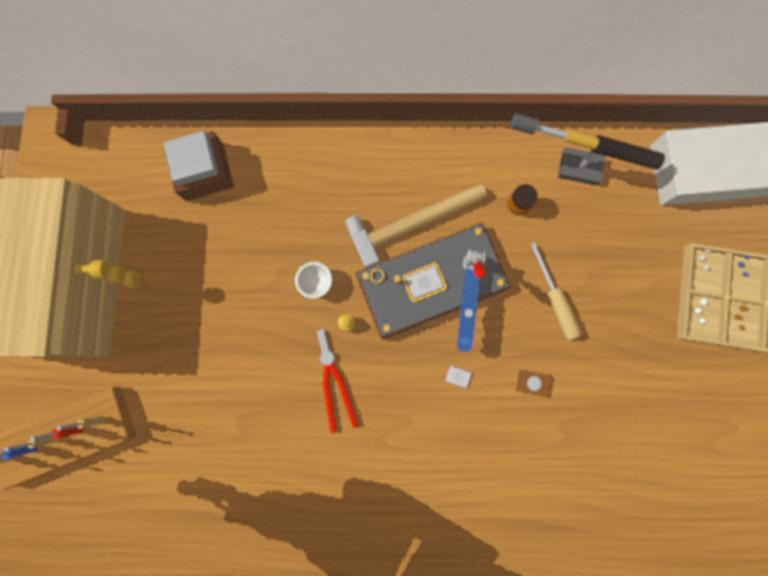

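View pics/scene0.png

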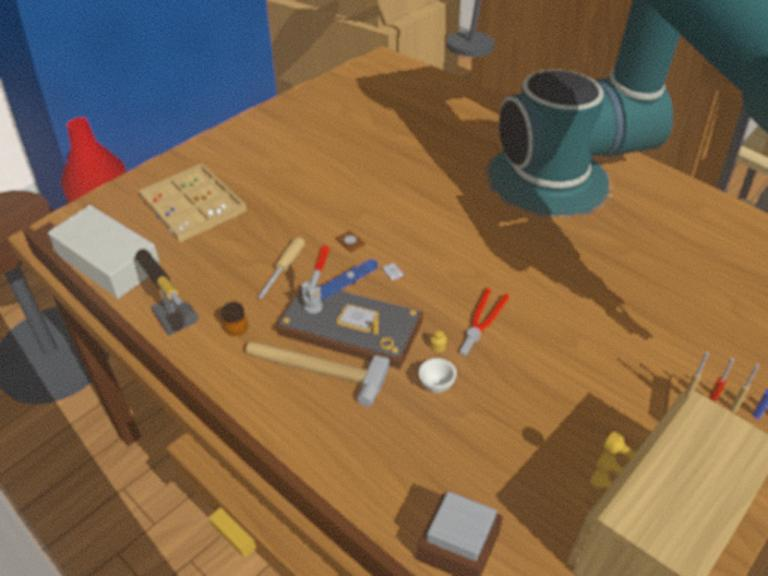

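The top view (pixels in the 1.5x picture) shows the clamp at (433,281), the post at (474,262), and the strap swung off to its end at (464,345). The lever leans that way too, with its red tip at (479,270).

Blank candidates:
- Silver plate in the nest at (425,281)
- Small silver plate on the bench at (458,377)
- Brown plate at (534,383)

The one in the nest fits: it isn't brown and it's the larger of the other two.

Run:
```python
from h import *
import pickle
f=pickle.load(open("top.pkl","rb"));s=pickle.load(open("scene.pkl","rb"))
save(f,"crop.png",(225,140,365,275),4.5)
hsv=cv2.cvtColor(f["pixels"],cv2.COLOR_RGB2HSV)
m=cv2.inRange(hsv,(105,120,60),(125,255,255));m[:, :280]=0;m[:,350:]=0;m[:140]=0;m[260:]=0
ys,xs=np.nonzero(m);p=onz(f,np.c_[xs,ys],55)
r=cv2.minAreaRect(p[:,:2].astype(np.float32));print("strap",len(xs),r,cv2.boxPoints(r).round())
# plate: dark, corner screws
for n,z,px in [("nest",38,(425,281)),("corners top",30,(482,226)),("c",30,(509,288)),("c",30,(386,336)),("c",30,(359,277)),("screws",32,(478,231)),("s",32,(501,283)),("s",32,(389,328)),("post",74,(474,258)),("pad/screw",55,(468,313)),("strapend",55,(464,349)),("jar",50,(525,192)),("small",5,(458,377)),("brown",5,(534,383)),("weight",36,(346,322)),("cup",35,(313,279)),("plier",14,(322,330)),("ring",36,(376,275)),("scriber",10,(535,245)),("scrh",10,(572,335))]:
    q=np.array(px)/1.5;print(n,onz(f,[q],z)[0].round(1),dep(f,[q.round()])[0].round(1))
g=f["pixels"].astype(int);red=(g[:,:,0]>170)&(g[:,:,1]<70)&(g[:,:,2]<70);red[:140]=0;red[200:]=0
ys,xs=np.nonzero(red);print("red",xs.mean(),ys.mean(),np.median(dep(f,np.c_[xs,ys]),0).round(1),dep(f,np.c_[xs,ys])[:,2].max())
print(-np.array(f["R"]).T@f["t"])
```

```text
strap 409 ((576.2900390625, -58.6932258605957), (22.662107467651367, 125.69718933105469), 83.36540222167969) [[513. -63.]
 [637. -77.]
 [640. -55.]
 [515. -40.]]
nest [623.4   8.1  38. ] [624.4   8.9  36.9]
corners top [718.1 -86.3  30. ] [717.8 -85.8  28.1]
c [ 614.6 -128.8   30. ] [ 615.7 -129.6   22.4]
c [534.1  70.2  30. ] [534.3  71.2  26.4]
c [630.1 116.1  30. ] [630.  117.3  25.7]
screws [709.  -79.3  32. ] [708.9 -80.1  32.6]
s [ 622.4 -115.6   32. ] [ 621.7 -115.7   31.5]
s [547.   65.5  32. ] [546.2  66.3  31.5]
post [654.9 -66.5  74. ] [652.2 -64.7  86.9]
pad/screw [570.6 -58.8  55. ] [569.5 -58.4  57.8]
strapend [514.3 -52.2  55. ] [513.6 -51.4  54.7]
jar [ 770.7 -154.2   50. ] [ 770.4 -153.9   51.1]
small [470.1 -48.    5. ] [470.9 -47.1   5.2]
brown [ 462.2 -171.6    5. ] [ 463.1 -170.7    8.5]
weight [555.4 134.9  36. ] [555.  134.5  31.7]
cup [625.2 191.1  35. ] [630.4 195.9   2.6]
plier [543.4 176.7  14. ] [543.6 176.5   9.7]
ring [632.8  87.9  36. ] [634.6  87.4  29.9]
scriber [ 691.3 -178.2   10. ] [ 694.8 -181.8   -1. ]
scrh [ 540.8 -234.5   10. ] [ 540.8 -229.8   22.3]
red 318.57142857142856 179.54761904761904 [623.8 -62.2 147.1] 152.1140284833369
[490.79768598  44.47170393 877.26887716]
```

View pics/crop.png

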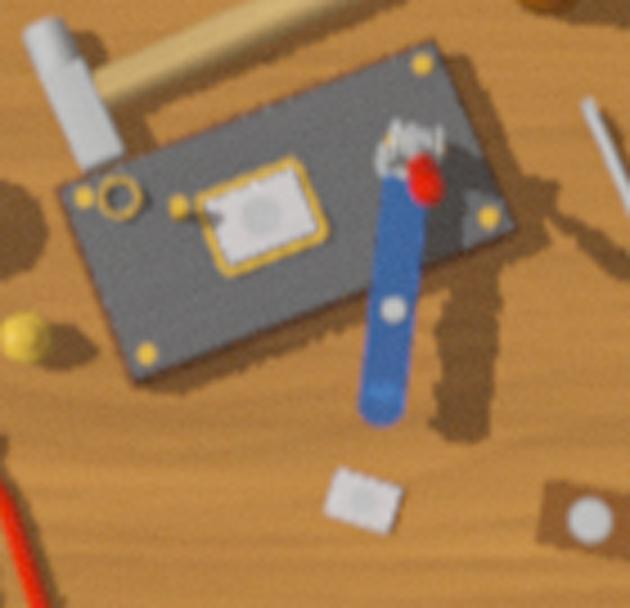

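The crop confirms it: the silver plate sits inside the brass frame in the nest, the smaller one lies loose on the bench at (362,500), and the brown one is at (590,520). Next I shut the fingers and move to the free side of the strap's end.

Call:
play_rows --commands '[[[-25.5, -26.2, 0], [0, 0, 0], -1], [[-25.5, -26.2, 0], [0, 0, 0], -1], [[-25.5, -26.2, 0], [0, 0, 0], -1], [[-25.5, -26.2, 0], [0, 0, 0], -1], [[-25.5, -26.2, 0], [0, 0, 0], -1], [[-25.5, -26.2, 0], [0, 0, 0], -1], [[-25.5, -26.2, 0], [0, 0, 0], -1], [[-25.5, -26.2, 0], [0, 0, 0], -1], [[-25.5, -26.2, 0], [0, 0, 0], -1], [[-25.5, -26.2, 0], [0, 0, 0], -1]]'

```text
t: 0.93
tool_pos: [413.8, 251.9, 231.1]
tcp_rot: [-0.0, 0.232, 0.973, -0.0]
wrist_force: [1.5, -0.2, 0.2]
opening: 0.0
grasp_force: 0.0
```

Call:
play_rows --commands '[[[-25.5, -26.2, 0], [0, 0, 0], -1], [[-25.5, -26.2, 0], [0, 0, 0], -1], [[-25.5, -26.2, 0], [0, 0, 0], -1], [[-25.5, -26.2, 0], [0, 0, 0], -1], [[-25.5, -26.2, 0], [0, 0, 0], -1], [[-25.5, -26.2, 0], [0, 0, 0], -1], [[-25.5, -26.2, 0], [0, 0, 0], -1], [[-25.5, -26.2, 0], [0, 0, 0], -1], [[-25.5, -26.2, 0], [0, 0, 0], -1], [[-25.5, -26.2, 0], [0, 0, 0], -1], [[0, 0, 0], [0, 0, -5], -1], [[0, 0, 0], [0, 0, -5], -1]]'

```text
t: 1.93
tool_pos: [523.4, -97.1, 230.6]
tcp_rot: [-0.001, 0.146, 0.989, 0.0]
wrist_force: [0.5, 0.8, 0.2]
opening: 0.0
grasp_force: 0.0
```

Call:
play_rows --commands '[[[0, 0, 20], [0, 0, -5], -1], [[0, 0, 30], [0, 0, -5], -1], [[0, 0, 30], [0, 0, 0], -1], [[0, 0, 20], [0, 0, 0], -1], [[0, 0, 0], [0, 0, 0], -1], [[0, 0, 0], [0, 0, 0], -1]]'

```text
t: 2.43
tool_pos: [522.9, -95.1, 131.0]
tcp_rot: [-0.001, 0.059, 0.998, 0.0]
wrist_force: [-0.2, 0.4, 1.4]
opening: -0.0
grasp_force: 0.0
```

Run:
```python
from h import *
o=get_obs();print({k:np.round(o[k],3) for k in("t","joints","tool_pos","tcp_rot","wrist_force","opening")})
f=grab_frame("wrist");save(f,"w1.png",s=1.3)
```

```text
{'t': np.float64(2.433), 'joints': array([-0.228, -0.154,  1.871,  0.   ,  1.426, -1.68 ]), 'tool_pos': array([522.932, -95.116, 130.99 ]), 'tcp_rot': array([-0.001,  0.059,  0.998,  0.   ]), 'wrist_force': array([-0.159,  0.402,  1.447]), 'opening': np.float64(-0.02)}
```

View pics/w1.png

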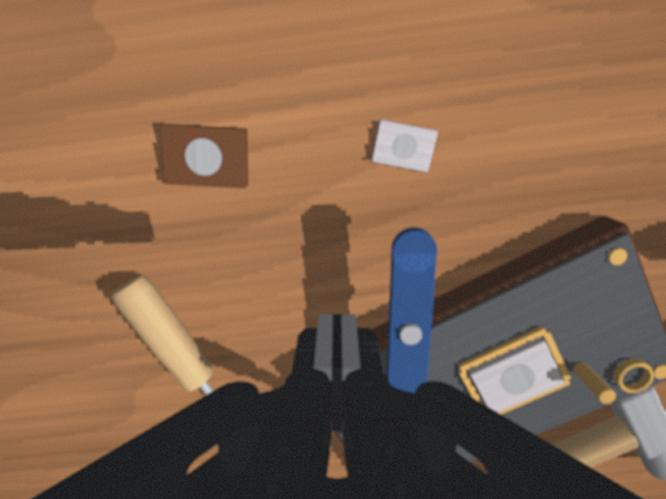

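Wrist view: the shut fingers at (337,345) are beside the blue strap at (412,310), on the side away from the clamp. The blank lies in its nest at (517,375). Next I go down and push along an arc about the post.

Call:
play_rows --commands '[[[0, 0, 29], [0, 0, 0], -1], [[0, 0, 29], [0, 0, 0], -1], [[0, 0, 20], [0, 0, 0], -1], [[0, 0, 9.5], [0, 0, 0], -1], [[0, 0, 0], [0, 0, 0], -1], [[0, 5, 0], [0, 0, 0], -1], [[0, 5, 0], [0, 0, 0], -1], [[0, 5, 0], [0, 0, 0], -1], [[0, 0, 0], [0, 0, 0], -1]]'

```text
t: 3.23
tool_pos: [525.8, -79.4, 45.1]
tcp_rot: [0.001, 0.059, 0.998, -0.0]
wrist_force: [-0.2, 0.4, 0.2]
opening: 0.0
grasp_force: 0.0
```

Call:
play_rows --commands '[[[1.1, 5.5, 0], [0, 0, 2.5], -1], [[1.1, 5.5, 0], [0, 0, 2.5], -1], [[1.1, 5.5, 0], [0, 0, 2.5], -1], [[1.1, 5.5, 0], [0, 0, 2.5], -1], [[1.1, 5.5, 0], [0, 0, 2.5], -1], [[1.1, 5.5, 0], [0, 0, 2.5], -1], [[1.1, 5.5, 0], [0, 0, 2.5], -1], [[1.1, 5.5, 0], [0, 0, 2.5], -1], [[0, 0, 0], [0, 0, 0], -1]]'

```text
t: 3.98
tool_pos: [528.8, -35.1, 44.5]
tcp_rot: [0.0, 0.232, 0.973, 0.0]
wrist_force: [0.3, 0.5, 0.7]
opening: 0.2
grasp_force: 0.0
```

Run:
```python
from h import *
o=get_obs();print({k:np.round(o[k],3) for k in("t","joints","tool_pos","tcp_rot","wrist_force","opening")})
f=grab_frame("wrist");save(f,"w2.png",s=1)
f=grab_frame("top");save(f,"t2.png",(225,140,365,275),4)
```

```text
{'t': np.float64(3.983), 'joints': array([-0.114, -0.086,  1.957,  0.   ,  1.269, -1.216]), 'tool_pos': array([528.824, -35.056,  44.532]), 'tcp_rot': array([0.   , 0.232, 0.973, 0.   ]), 'wrist_force': array([0.315, 0.488, 0.716]), 'opening': np.float64(0.167)}
```

View pics/w2.png

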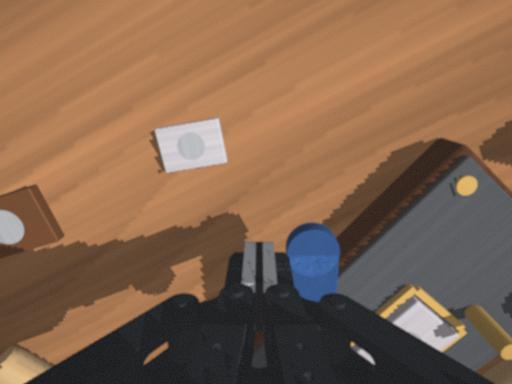

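The strap (314,262) now moves in contact with the fingers (260,265), and the nest at (420,320) is still untouched. I'll continue the arc.

Call:
play_rows --commands '[[[1.1, 5.5, 0], [0, 0, 2.5], -1], [[1.1, 5.5, 0], [0, 0, 2.5], -1], [[1.1, 5.5, 0], [0, 0, 2.5], -1], [[1.1, 5.5, 0], [0, 0, 2.5], -1], [[1.1, 5.5, 0], [0, 0, 2.5], -1], [[1.1, 5.5, 0], [0, 0, 2.5], -1], [[1.1, 5.5, 0], [0, 0, 2.5], -1], [[1.1, 5.5, 0], [0, 0, 2.5], -1], [[1.1, 5.5, 0], [0, 0, 2.5], -1], [[1.1, 5.5, 0], [0, 0, 2.5], -1], [[1.1, 5.5, 0], [0, 0, 2.5], -1], [[0, 0, 0], [0, 0, 0], -1]]'

```text
t: 5.08
tool_pos: [557.5, 18.4, 44.0]
tcp_rot: [0.0, 0.457, 0.89, 0.0]
wrist_force: [-0.1, -0.4, 0.7]
opening: -0.1
grasp_force: 0.0
```

Call:
play_rows --commands '[[[0.7, 3.3, 0], [0, 0, 1.5], -1], [[0.7, 3.3, 0], [0, 0, 1.5], -1], [[0.7, 3.3, 0], [0, 0, 1.5], -1], [[0, 0, 0], [0, 0, 0], -1]]'

```text
t: 5.42
tool_pos: [564.2, 25.3, 43.9]
tcp_rot: [0.0, 0.49, 0.871, -0.0]
wrist_force: [-0.6, -0.3, 0.4]
opening: -0.2
grasp_force: 0.1
```

Run:
```python
from h import *
o=get_obs();print({k:np.round(o[k],3) for k in("t","joints","tool_pos","tcp_rot","wrist_force","opening")})
f=grab_frame("scene");save(f,"s3.png",(170,150,330,270),5)
```

```text
{'t': np.float64(5.417), 'joints': array([-0.   , -0.007,  1.882, -0.   ,  1.266, -0.546]), 'tool_pos': array([564.152,  25.336,  43.884]), 'tcp_rot': array([ 0.   ,  0.49 ,  0.871, -0.   ]), 'wrist_force': array([-0.63 , -0.318,  0.45 ]), 'opening': np.float64(-0.247)}
```

View pics/s3.png

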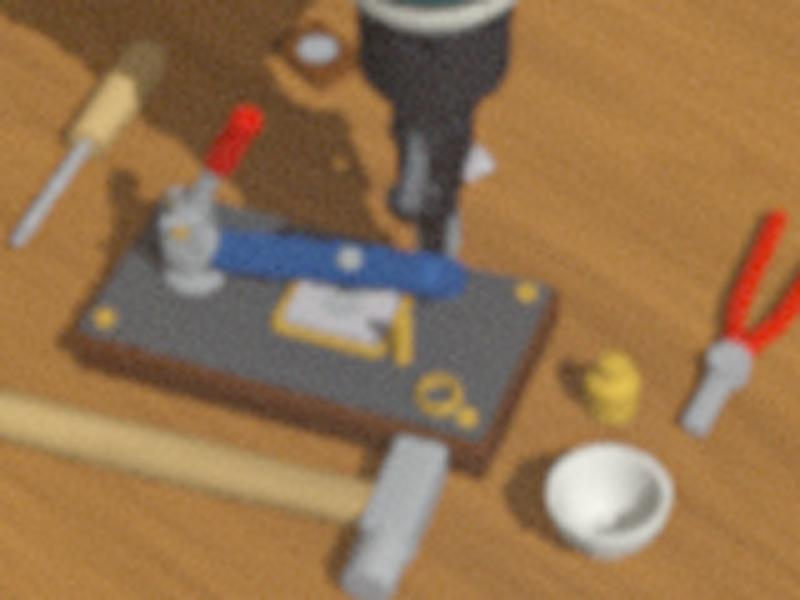

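The strap (340,260) is about 8° short of its stop pin (402,335), the blank is in its nest, and the lever is up. I'll push on slowly and watch the force.

Call:
play_rows --commands '[[[0.7, 3.3, 0], [0, 0, 1.5], -1], [[0.7, 3.3, 0], [0, 0, 1.5], -1], [[0.7, 3.3, 0], [0, 0, 1.5], -1], [[0.4, 2, 0], [0, 0, 1], -1], [[0, 0, 0], [0, 0, 0], -1], [[0, 0, 0], [0, 0, 0], -1]]'

```text
t: 5.97
tool_pos: [573.1, 33.3, 43.8]
tcp_rot: [0.0, 0.531, 0.847, -0.0]
wrist_force: [0.0, 0.1, 1.1]
opening: 0.1
grasp_force: 0.0
```

Call:
play_rows --commands '[[[0, 1.5, 0], [0, 0, 0.7], -1], [[0, 0, 0], [0, 0, 0], -1], [[0, 0, 0], [0, 0, 0], -1]]'

```text
t: 6.22
tool_pos: [574.6, 34.0, 43.8]
tcp_rot: [-0.0, 0.537, 0.843, -0.0]
wrist_force: [-1.2, 0.2, -0.1]
opening: 0.2
grasp_force: 0.2
```

Call:
play_rows --commands '[[[0, 1.5, 0], [0, 0, 0.7], -1], [[0, 0, 0], [0, 0, 0], -1], [[0, 0, 0], [0, 0, 0], -1]]'

```text
t: 6.47
tool_pos: [576.0, 34.8, 43.8]
tcp_rot: [0.0, 0.542, 0.84, -0.0]
wrist_force: [-0.2, -0.0, 0.6]
opening: -0.0
grasp_force: 0.2
```

Call:
play_rows --commands '[[[0, 1.5, 0], [0, 0, 0], -1], [[0, 0, 0], [0, 0, 0], -1], [[0, 0, 0], [0, 0, 0], -1]]'

```text
t: 6.72
tool_pos: [577.4, 35.4, 43.8]
tcp_rot: [0.0, 0.542, 0.84, 0.0]
wrist_force: [-0.2, 0.0, 0.3]
opening: 0.2
grasp_force: 0.2
```

Call:
play_rows --commands '[[[0, 1.5, 0], [0, 0, 0.5], -1], [[0, 1, 0], [0, 0, 0.5], -1], [[0, 0, 0], [0, 0, 0], -1]]'

```text
t: 6.97
tool_pos: [579.8, 36.5, 43.8]
tcp_rot: [0.0, 0.55, 0.835, 0.0]
wrist_force: [-0.7, 0.9, -1.3]
opening: -0.0
grasp_force: 0.3
```

Call:
play_rows --commands '[[[0, 1.5, 0], [0, 0, 0.5], -1], [[0, 0, 0], [0, 0, 0], -1], [[0, 0, 0], [0, 0, 0], -1]]'

```text
t: 7.22
tool_pos: [581.1, 37.0, 43.8]
tcp_rot: [0.0, 0.553, 0.833, 0.0]
wrist_force: [-0.6, 0.1, 0.2]
opening: 0.3
grasp_force: 0.2
```

Call:
play_rows --commands '[[[0, 1.2, 0], [0, 0, 0], -1], [[0, 0, 0], [0, 0, 0], -1], [[0, 0, 0], [0, 0, 0], -1]]'

```text
t: 7.47
tool_pos: [582.1, 37.5, 43.8]
tcp_rot: [-0.0, 0.553, 0.833, -0.0]
wrist_force: [-1.0, -0.1, 0.5]
opening: -0.0
grasp_force: 0.2
```

Run:
```python
from h import *
f=grab_frame("scene");save(f,"s4.png",(190,165,310,255),6)
```

```text
(no output)
```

View pics/s4.png

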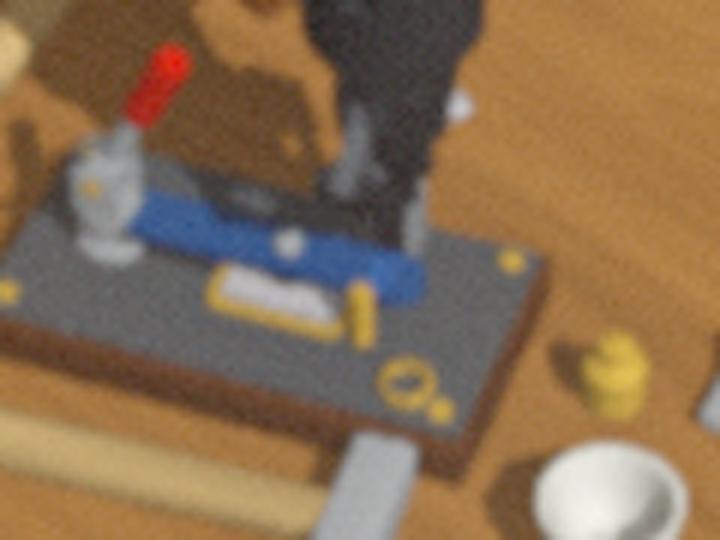

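The strap's far edge (370,285) has almost reached the pin (362,290), but there's no contact force yet. I'll keep making small steps.

Call:
play_rows --commands '[[[0, 1, 0], [0, 0, 0], -1], [[0, 1, 0], [0, 0, 0], -1], [[0, 0, 0], [0, 0, 0], -1], [[0, 0, 0], [0, 0, 0], -1]]'

```text
t: 7.85
tool_pos: [583.8, 38.2, 43.7]
tcp_rot: [-0.0, 0.553, 0.833, -0.0]
wrist_force: [-2.7, 0.3, 0.5]
opening: -0.3
grasp_force: 1.1
```

Call:
play_rows --commands '[[[0, 1, 0], [0, 0, 0], -1], [[0, 0, 0], [0, 0, 0], -1], [[0, 0, 0], [0, 0, 0], -1]]'

```text
t: 8.1
tool_pos: [584.7, 38.6, 43.7]
tcp_rot: [-0.0, 0.553, 0.833, -0.0]
wrist_force: [-4.9, -0.3, 0.7]
opening: 0.1
grasp_force: 1.8
```

Call:
play_rows --commands '[[[0, 1, 0], [0, 0, 0], -1], [[0, 0, 0], [0, 0, 0], -1], [[0, 0, 0], [0, 0, 0], -1]]'

```text
t: 8.35
tool_pos: [585.5, 39.0, 43.6]
tcp_rot: [-0.0, 0.553, 0.833, -0.0]
wrist_force: [-5.4, 0.2, 0.8]
opening: 0.1
grasp_force: 2.5
```

Force has built to about 5 N against the pin, so the strap is home. I'll back off, rise, and measure the lever tip and strap line.

Call:
play_rows --commands '[[[0, -8, 0], [0, 0, 0], -1], [[0, -12, 0], [0, 0, 0], -1], [[0, -10, -15], [0, 0, 0], -1], [[0, 0, -35], [0, 0, 0], -1], [[0, 0, -35], [0, 0, 0], -1], [[0, 0, -35], [0, 0, 0], -1], [[0, 0, -30], [0, 0, 0], -1], [[0, 0, 0], [0, 0, 0], -1]]'

```text
t: 9.02
tool_pos: [559.3, 27.0, 200.9]
tcp_rot: [0.004, 0.553, 0.833, 0.003]
wrist_force: [1.3, -0.5, 1.4]
opening: -0.0
grasp_force: 0.0
```

Run:
```python
from h import *
o=get_obs();T=o["tool_pos"];print(o["t"],T.round(1),o["wrist_force"].round(1))
U=np.array([.921,.39,0]);V=np.array([-.39,.921,0])
for n in("top","scene"):
    f=grab_frame(n);hsv=cv2.cvtColor(f["pixels"],cv2.COLOR_RGB2HSV);g=f["pixels"].astype(int)
    c=proj(f,[640,-45,120])[0]
    Y,X=np.mgrid[:384,:512];near=np.hypot(X-c[0],Y-c[1])<35
    red=(g[:,:,0]>150)&(g[:,:,1]<80)&(g[:,:,2]<80)&near
    ys,xs=np.nonzero(red)
    if len(xs):
        d=dep(f,np.c_[xs,ys]);d=d[d[:,2]>90];print(n,"red",len(d),"u",np.median(d@U).round(1),"v",(np.median(d@V)+317).round(1),"z",np.percentile(d[:,2],[5,50,95]).round(1))
    c=proj(f,[620,10,55])[0];near=np.hypot(X-c[0],Y-c[1])<60
    m=(cv2.inRange(hsv,(105,120,50),(125,255,255))>0)&near
    ys,xs=np.nonzero(m);p=onz(f,np.c_[xs,ys],55)
    if len(xs)>20: r=cv2.minAreaRect(p[:,:2].astype(np.float32));c=np.r_[r[0],0];print(n,"strap",len(xs),r,"u",c@U,"v",c@V+317)
    save(f,n+"5.png",(190,140,350,260),4)
```

```text
9.0167 [559.3  27.  200.9] [ 1.3 -0.5  1.4]Traceback (most recent call last):
  File "<stdin>", line 14, in <module>
  File "h.py", line 6, in onz
    d=np.c_[und(f,uv),np.ones(len(np.reshape(uv,(-1,2))))];R=np.array(f["R"]);t=np.array(f["t"])
            ~~~^^^^^^
  File "h.py", line 4, in und
    K=np.array(f["intrinsics"]);return cv2.undistortPoints(np.array(uv,float).reshape(-1,1,2),K,np.array([f["k1"],0,0,0,0.])).reshape(-1,2)
                                       ~~~~~~~~~~~~~~~~~~~^^^^^^^^^^^^^^^^^^^^^^^^^^^^^^^^^^^^^^^^^^^^^^^^^^^^^^^^^^^^^^^^^^^
cv2.error: OpenCV(4.12.0) /io/opencv/modules/calib3d/src/undistort.dispatch.cpp:347: error: (-215:Assertion failed) CV_IS_MAT(_src) && CV_IS_MAT(_dst) && (_src->rows == 1 || _src->cols == 1) && (_dst->rows == 1 || _dst->cols == 1) && _src->cols + _src->rows - 1 == _dst->rows + _dst->cols - 1 && (CV_MAT_TYPE(_src->type) == CV_32FC2 || CV_MAT_TYPE(_src->type) == CV_64FC2) && (CV_MAT_TYPE(_dst->type) == CV_32FC2 || CV_MAT_TYPE(_dst->type) == CV_64FC2) in function 'cvUndistortPointsInternal'
```

Top is occluded by the hand, so I'll use the scene camera, triangulating with the measured depth.

Run:
```python
from h import *
U=np.array([.921,.39,0]);V=np.array([-.39,.921,0])
f=grab_frame("scene");hsv=cv2.cvtColor(f["pixels"],cv2.COLOR_RGB2HSV);g=f["pixels"].astype(int)
Y,X=np.mgrid[:384,:512]
c=proj(f,[640,-45,130])[0];near=np.hypot(X-c[0],Y-c[1])<30
red=((g[:,:,0]>140)&(g[:,:,1]<90)&(g[:,:,2]<90)&near).astype(np.uint8)
red=cv2.erode(red,np.ones((2,2)))
ys,xs=np.nonzero(red);d=dep(f,np.c_[xs,ys]);d=d[d[:,2]>80]
print(c,"red",len(d),"u",np.median(d@U),"v",np.median(d@V)+317,"z",np.percentile(d[:,2],[5,50,95]))
ct=-np.array(f["R"]).T@f["t"];print("cam",ct, "px",xs.mean(),ys.mean(), "predicted tip px",proj(f,574*U+(-317+27)*V+[0,0,147]), "topmost red",xs[ys==ys.min()].mean(),ys.min())
c=proj(f,[610,20,55])[0];near=np.hypot(X-c[0],Y-c[1])<45
m=(cv2.inRange(hsv,(105,120,40),(125,255,255))>0)&near
ys,xs=np.nonzero(m);d=dep(f,np.c_[xs,ys]);d=d[(d[:,2]>51)&(d[:,2]<60)]
r=cv2.minAreaRect(d[:,:2].astype(np.float32));q=np.r_[r[0],0];print("strap",len(d),r,"u",q@U,"v",q@V+317)
save(f,"scene5.png",(180,150,310,250),6)
```

```text
[214.59303777 177.64666271] red 61 u 580.5882832755673 v 34.93814554307562 z [116.7297019  136.46227479 149.29265718]
cam [1210.00882378  637.11900545  927.88241014] px 216.1639344262295 179.0327868852459 predicted tip px [[214.08844126 173.20220491]] topmost red 218.5 173
strap 214 ((623.2304077148438, 8.527641296386719), (23.4293212890625, 124.5401840209961), 23.305023193359375) u 577.320985610962 v 81.7940986251831
```

View pics/scene5.png

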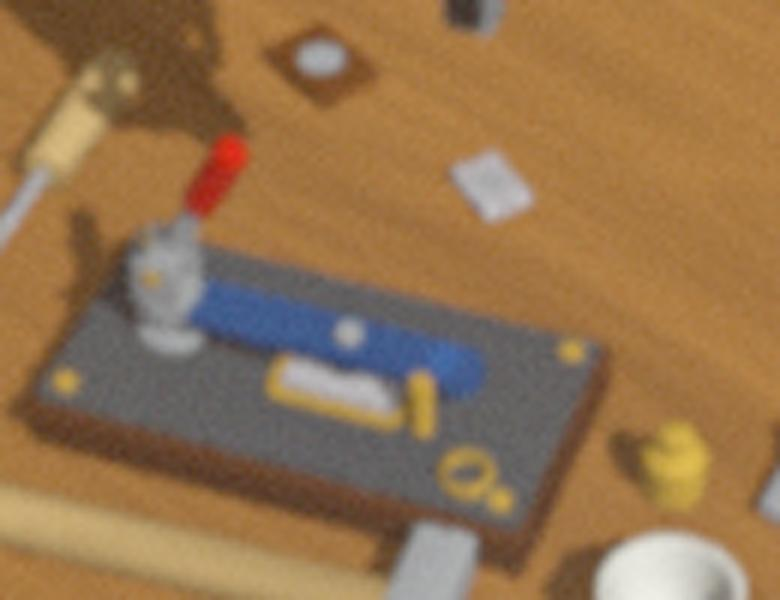

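The strap lies along the clamp with its edge against the pin (420,400), and the blank is in its nest. The red lever tip is at (230,150), still up. I'll move over to the post side of the lever.

Call:
play_rows --commands '[[[-30, 0, 0], [0, 0, 0], -1], [[-30, 12, 0], [0, 0, 0], -1], [[-30, 14, 0], [0, 0, 0], -1], [[-30, 14, 0], [0, 0, 0], -1], [[-14, 10, 0], [0, 0, 0], -1], [[0, 0, 0], [0, 0, 0], -1], [[0, 0, 0], [0, 0, 0], -1]]'

```text
t: 9.7
tool_pos: [655.6, -77.3, 191.6]
tcp_rot: [-0.001, 0.554, 0.833, -0.001]
wrist_force: [0.4, 0.2, -0.8]
opening: -0.2
grasp_force: 0.0
```

```bash
cat > uv.py <<'E'
from h import *
o=get_obs();T=o["tool_pos"];print(o["t"].round(2) if hasattr(o["t"],'round') else o["t"],"u-575.5",T[0]*.921+T[1]*.39-575.5,"r",-T[0]*.39+T[1]*.921+315.5,"z",T[2],o["wrist_force"].round(1),o["joints"].round(2))
E
python3 uv.py; python3 -c "
from h import *
f=grab_frame('wrist');save(f,'w6.png',s=1)"
```

```text
9.7 u-575.5 -1.8704543112067995 r -11.405673069646184 z 191.61438843270474 [ 0.4  0.2 -0.8] [-0.16  0.1   1.52  0.    1.52 -0.55]
```

View pics/w6.png

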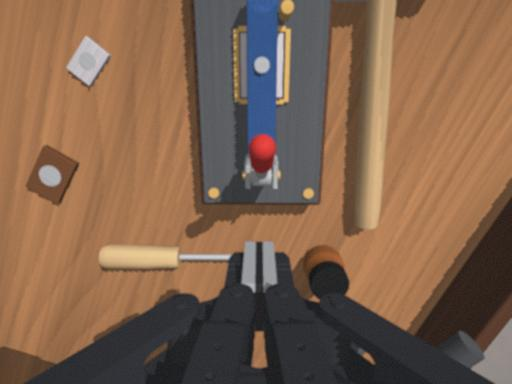

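The wrist view confirms it: the lever tip (262,150), the strap and the fingers (260,260) are in line, the strap rests on the pin (287,10), and the blank is under it. Next I go down behind the lever and follow its arc.

Call:
play_rows --commands '[[[0, 1, 25], [0, 0, 0], -1], [[0, 0, 20], [0, 0, 0], -1], [[0, 0, 7.5], [0, 0, 0], -1], [[0, 0, 0], [0, 0, 0], -1], [[5, 0, 0], [0, 0, 0], -1], [[5, 0, 0], [0, 0, 0], -1], [[5, 0, 0], [0, 0, 0], -1], [[0, 0, 0], [0, 0, 0], -1]]'

```text
t: 10.42
tool_pos: [651.2, -61.5, 142.5]
tcp_rot: [0.001, 0.553, 0.833, 0.0]
wrist_force: [0.5, -0.5, -0.1]
opening: -0.1
grasp_force: 0.0
```

Call:
play_rows --commands '[[[5.5, 0, 1.8], [0, 0, 0], -1], [[5.5, 0, 1.8], [0, 0, 0], -1], [[5.1, 0, 2.8], [0, 0, 0], -1], [[5.1, 0, 2.8], [0, 0, 0], -1], [[4.6, 0, 3.6], [0, 0, 0], -1], [[4.6, 0, 3.6], [0, 0, 0], -1], [[0, 0, 0], [0, 0, 0], -1]]'

```text
t: 11.0
tool_pos: [639.0, -33.7, 124.0]
tcp_rot: [-0.0, 0.553, 0.833, -0.0]
wrist_force: [0.4, 0.2, 1.6]
opening: -0.1
grasp_force: 0.6
```

```bash
python3 uv.py; python3 -c "
from h import *
f=grab_frame('scene');save(f,'s7.png',(180,150,310,250),6)"
```

```text
11.0 u-575.5 -0.1342695093653674 r 35.302859112981764 z 124.02456312000706 [0.4 0.2 1.6] [-0.09  0.09  1.65  0.    1.41 -0.49]
```

View pics/s7.png

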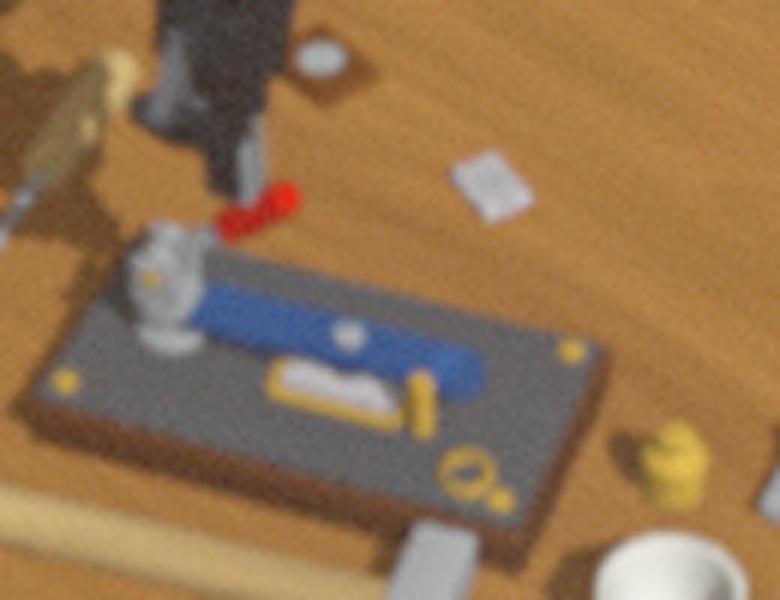

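The lever (260,210) is following the fingers down to about 40°, and the strap is still home. I'll continue the arc.

Call:
play_rows --commands '[[[3.9, 0, 4.3], [0, 0, 0], -1], [[3.9, 0, 4.3], [0, 0, 0], -1], [[3, 0, 4.9], [0, 0, 0], -1], [[3, 0, 4.9], [0, 0, 0], -1], [[2.1, 0, 5.4], [0, 0, 0], -1], [[2.1, 0, 5.4], [0, 0, 0], -1], [[0, 0, 0], [0, 0, 0], -1], [[0, 0, 0], [0, 0, 0], -1]]'

```text
t: 11.72
tool_pos: [632.2, -17.9, 95.0]
tcp_rot: [-0.0, 0.553, 0.833, -0.0]
wrist_force: [0.5, -0.3, 0.1]
opening: -0.2
grasp_force: 0.0
```

Call:
play_rows --commands '[[[1.2, 0, 4], [0, 0, 0], -1], [[1.2, 0, 4], [0, 0, 0], -1], [[0, 0, 0], [0, 0, 0], -1], [[0, 0, 0], [0, 0, 0], -1]]'

```text
t: 12.05
tool_pos: [631.4, -15.8, 87.4]
tcp_rot: [-0.0, 0.553, 0.833, -0.0]
wrist_force: [0.0, 0.3, -0.5]
opening: 0.0
grasp_force: 0.0
```

Call:
play_rows --commands '[[[0, 0, 2], [0, 0, 0], -1], [[0, 0, 0], [0, 0, 0], -1], [[0, 0, 0], [0, 0, 0], -1]]'

```text
t: 12.3
tool_pos: [631.5, -15.6, 85.7]
tcp_rot: [-0.0, 0.553, 0.833, 0.0]
wrist_force: [-1.0, 1.0, 1.0]
opening: -0.2
grasp_force: 0.5
```

Call:
play_rows --commands '[[[0, 0, 2], [0, 0, 0], -1], [[0, 0, 0], [0, 0, 0], -1], [[0, 0, 0], [0, 0, 0], -1]]'

```text
t: 12.55
tool_pos: [631.6, -15.7, 83.6]
tcp_rot: [-0.0, 0.553, 0.833, 0.0]
wrist_force: [-0.1, 0.8, 1.5]
opening: -0.4
grasp_force: 0.7
```

Call:
play_rows --commands '[[[0, 0, 1.5], [0, 0, 0], -1], [[0, 0, 0], [0, 0, 0], -1], [[0, 0, 0], [0, 0, 0], -1]]'

```text
t: 12.8
tool_pos: [631.6, -15.7, 82.2]
tcp_rot: [0.0, 0.553, 0.833, 0.0]
wrist_force: [-1.1, 3.0, 2.2]
opening: -0.3
grasp_force: 1.2
```

Call:
play_rows --commands '[[[0, 0, 1], [0, 0, 0], -1], [[0, 0, 0], [0, 0, 0], -1], [[0, 0, 0], [0, 0, 0], -1]]'

```text
t: 13.05
tool_pos: [631.7, -15.6, 81.8]
tcp_rot: [0.0, 0.553, 0.833, 0.0]
wrist_force: [-3.3, 3.9, 8.4]
opening: -0.0
grasp_force: 4.1
```

```bash
python3 uv.py; python3 -c "
from h import *
f=grab_frame('scene');save(f,'s8.png',(180,150,310,250),6)"
```

```text
13.05 u-575.5 0.23061638662295536 r 54.77043632086196 z 81.8196953134895 [-3.3  3.9  8.4] [-0.07  0.1   1.7   0.    1.34 -0.46]
```

View pics/s8.png

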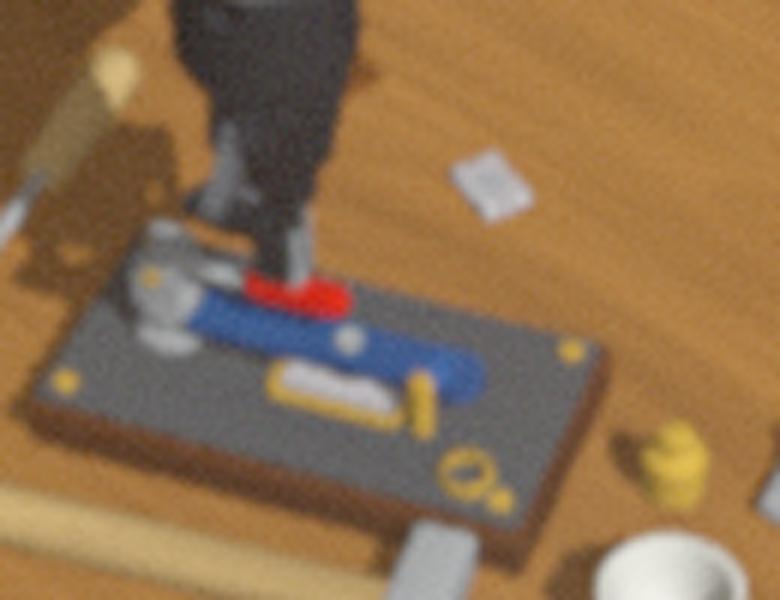

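The lever (300,297) is level over the strap, with force rising at z = 82, the expected stop height. One more small press to seat it, then I retreat upwards.

Call:
play_rows --commands '[[[0, 0, 1], [0, 0, 0], -1], [[0, 0, 0], [0, 0, 0], -1], [[0, 0, 0], [0, 0, 0], -1], [[0, 0, 0], [0, 0, 0], -1]]'

```text
t: 13.43
tool_pos: [631.9, -15.5, 81.5]
tcp_rot: [0.0, 0.553, 0.833, 0.0]
wrist_force: [-5.4, 4.0, 14.0]
opening: -0.0
grasp_force: 6.9
```

Call:
play_rows --commands '[[[0, 0, -5], [0, 0, 0], -1], [[0, 0, -20], [0, 0, 0], -1], [[0, 0, -35], [0, 0, 0], -1], [[0, 0, -35], [0, 0, 0], -1], [[0, -35, -10], [0, 0, 0], -1], [[0, -38, 0], [0, 0, 0], -1], [[0, -38, 0], [0, 0, 0], -1], [[0, -38, 0], [0, 0, 0], -1], [[0, -30, 0], [0, 0, 0], -1], [[0, 0, 0], [0, 0, 0], -1], [[0, 0, 0], [0, 0, 0], -1], [[0, 0, 0], [0, 0, 0], -1]]'

```text
t: 14.43
tool_pos: [466.9, -85.2, 185.4]
tcp_rot: [0.0, 0.554, 0.833, 0.0]
wrist_force: [-0.5, -1.0, -0.0]
opening: 0.7
grasp_force: 0.0
```

Run:
```python
from h import *
o=get_obs();print(o["t"],o["tool_pos"].round(1),o["qd"].round(3))
f=grab_frame("scene");g=f["pixels"].astype(int)
Y,X=np.mgrid[:384,:512];c=proj(f,[625,-5,75])[0]
red=((g[:,:,0]>140)&(g[:,:,1]<90)&(g[:,:,2]<90)&(np.hypot(X-c[0],Y-c[1])<25)).astype(np.uint8)
ys,xs=np.nonzero(red);d=dep(f,np.c_[xs,ys]);r=-d[:,0]*.39+d[:,1]*.921+315.5
k=(d[:,2]>65)&(d[:,2]<100);print(len(xs),np.polyfit(r[k],d[k,2],1),r[k].min(),r[k].max(),np.median(d[k,2]))
a=cv2.resize(f["pixels"][150:250,180:310,::-1],(780,600),interpolation=cv2.INTER_CUBIC)
cv2.imwrite("pics/s9.png",a)
```

```text
14.4333 [466.9 -85.2 185.4] [ 0.013  0.022 -0.013  0.002  0.002 -0.002]
112 [-3.36945489e-02  7.93094614e+01] 40.1369162259125 85.10345316523225 77.50266820186089
```

View pics/s9.png

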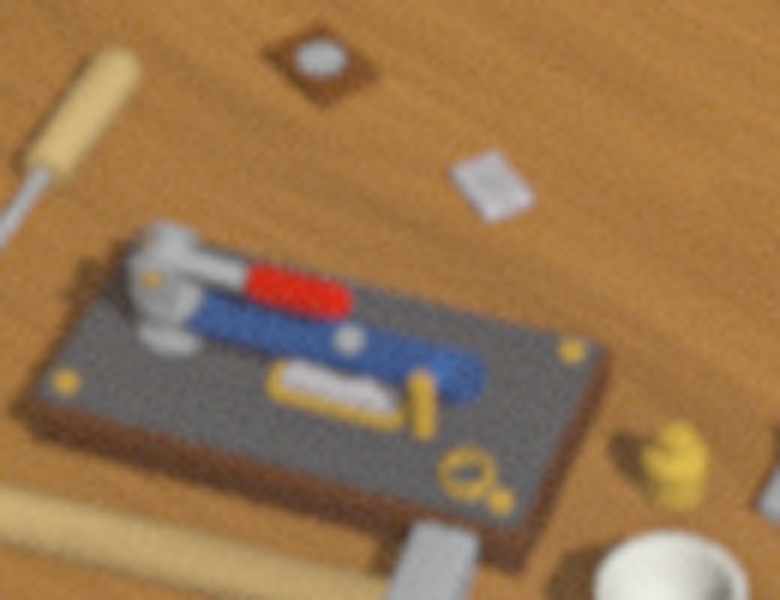

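The lever (300,293) stays level (slope about 0), the strap is on its pin (420,400), the blank is in its nest, nothing else has moved, and the hand is clear.

```bash
python3 -c "
from workcell import *
print(finish_job())"
```

```text
the job is handed in; nothing more can be done
None
```

I pushed the strap home against its stop pin and then pressed the lever fully down, so the blank is clamped in its nest; the hand was clear when I handed the job in at about 14.5 s, and the judge gave no verdict.

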